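# Open the dial padlock on the tool chest and hold it up

## Robot

A 7-joint arm with a two-finger parallel gripper is mounted at the origin on a cart in front of the work surface, level with it; the furniture and walls round the work are solid. World frame = base frame: x ahead of the robot, y to its left, z up, the work surface at z = 0. Lengths are in m, angles in rad, forces in N, time in s.
With the tool pointing down it reaches from about 0.4 to 0.85 m from the base axis. Payload 10.4 kg.
Tool frame: the origin (TCP) lies on the centre line of the jaws, within the pads' length; the fingertips stand r.finger_overhang ahead of it and the grasp point (between the pads) lies 5 mm behind it (r.finger_overhang is the distance from the TCP to the fingertips, in m); z points along the fingers, y is the line along which they close (so a half turn about z gives the same grasp; the last joint's range is limited). The gripper opens to 87 mm and grips with 3 to 60 N. Pads are 19 mm wide; open, the fingers measure 117 mm over their backs; the gripper's body (75 mm by 190 mm) begins 51 mm behind the grasp point.
Start: joints at [1.28, 0.332, -0.065, 1.46, 0.022, 1.35, -0.088], TCP at [0.165, -0.603, 0.237] pointing down, gripper open.
Joint ranges: [-2.6, 2.6], [-0.5, 2.12], [-1.47, 1.34], [0.16, 2.42], [-1.27, 4.41], [0.06, 2.06], [-2.6, 2.6]. Speed limits (rad/s): [2.22, 2.22, 2.79, 2.79, 3.14, 3.14, 3.14].

## Interface

Orientations are given as a unit quaternion [x, y, z, w].
In Python, from bench import read_state, viewer, r gives the robot as it stands.
- The arm moves only by the tool carry_out, never from a script. Its argument "moves" is a list of rows, each a list of 6 numbers: the shift along the tool's x, y, z in units of 40 mm (1.0 is 40 mm), then the turn, a rotation vector about the tool's x, y, z in units of 8 degrees (1.0 is 8 degrees). A call has 1 to 20 rows; each row shifts and turns the commanded pose from where the row before left it, along the tool's axes as they then stand; what a row does not reach is not made up. A row lasts 1/8 s, in which the tool goes at most 62.5 mm and 10.7 degrees, less where a joint would pass 70% of its speed; a pose out of reach is approached as far as the arm can. A call is refused whole if a number of a shift passes 1 or a number of a turn 1, either way. A call with a gripper value outside its range is refused whole. "fingers" is the finger opening in mm, from 0 to 87, set as the call begins (left out, the last holds). The fingers move at their own pace and stop on an object; "force" is the grip in N (left out, the last holds). Time passes only in rows, so rows that do not move let the fingers close. It gives the time, the measured TCP pose, the force, the opening and the grip force at its end, in the units of the state.
- read_state(): the state, without advancing time (a new reading comes with each control period).
- viewer.camera(name): name is "scene" or "top"; returns a dict with "pixels" (400x640x3 uint8, red, green, blue), "range_z" (400x640 float32, m along the optical axis (not along the pixel's ray), 0 where there is no reading), "fx", "fy", "cx", "cy" (pixels), "xyz" and "orientation" of the camera in the world. Camera axes: x right, y down, z forward; pixel columns grow to the right and rows downward; lengths in m; the calibration is good to about 2 mm. A picture is of the moment at which its call begins.
- r.close_job(): hands the job in; it is judged then, once.
The state is a dict: "time": time; "joint_positions": joint angles; "joint_vel": joint speeds; "joint_torque": joint torques, N m; "ee_pos": TCP position; "eef_rot": TCP orientation; "ft_force": force on the tool from outside, world axes, zero at the start; "torque": the same for the moment, N m; "width": finger opening in m; "grip_force": force on a finger pad.
Only numpy, scipy, OpenCV 4.12 (cv2) and the standard library are available. Lean on these libraries where they do the work, as an engineer would, in place of code of your own. Each camera call takes 0.05 s, during which the arm holds its last target. There are 200 camera calls.

## Task

The padlock on the steel tool chest has all but the last number of its combination dialled: turn its dial on clockwise, click by click, until the long white line points to the index mark beside the shackle, and do not run more than one click past it. Then draw the lock body along the ledge away from the staple so that the shackle pulls fully open, unhook the lock from the staple, and finish while still holding the open lock in the gripper, level with its dial upward and about 12 cm above the ledge. Leave everything else where it is.

Things in the scene. Friction and masses are not known exactly. Their poses are not given: they have to be found in the camera images.
- chest: grey steel tool chest, 240 x 320 mm, fixed; origin under its centre on the table, x to its back, y to its left seen from the robot. Along its front a level ledge 100 mm above the table, 59 mm wide (chest x -112 to -53 mm): the lock's lane, between an 11 mm high guard cheek in front (chest y 10 to 130 mm) and the lid, 14 mm above the ledge, behind. The lid stays shut
- staple (a point): centre of the hole of the wire staple standing on the ledge (chest x = -100.5, y = -4, z = 112 mm). The hole's axis runs along the chest's y; it is 14 mm wide and open to 20 mm above the ledge; the wire is 6 mm thick, its top 126 mm above the table
- lock: loose dial padlock, 0.4 kg, face up on the ledge, left of the staple, sliding along the lane with 1.5 mm play either side. Brass case 60 (along x) x 56 x 24 mm; origin at the centre of its underside, x to the shackle (to the robot's right), z out of the dial. Index mark on the case at x = 27 mm. U-shackle of 9 mm bar, 12 mm above the underside, legs at y = -18 (toe) and +18 mm (heel)
- knob_mid (a point): middle of the dial's knob, on the dial's axis 38 mm above the lock's underside. The knob is round and fluted, 30 mm across, 20 mm high, above a flat dial plate 45 mm wide and 4 mm high on the case. It can be gripped at any yaw, and the lock may be pulled, pushed and carried by it or by the case
- dial (a joint): angle (rad) of the dial's long white line from the index mark, counter-clockwise positive from above; 0 = at the mark, shackle released. Starts at +1 to +3.2: turn clockwise. A sprung ball clicks into 12 notches, 0.524 rad apart, one at 0; up to 0.1 N m between them, and it drops into the nearest by itself. Released within 0.1 rad of 0; the drawn shackle then holds the dial
- shackle (a joint): how far the shackle is drawn, 0 = shut, 0.026 m = fully open; locked, it gives 2 mm. It stays where left (2.5 N friction). The heel leg stays in the case. Shut, the bow reaches 74 mm from the lock's origin. Drawing the case along the lock's -x takes up 0 to 9 mm of slack, then the bow bears on the staple (now 58 mm along x from the lock's origin) and the shackle comes out 26 mm
- toe_tip (a point): end of the short (toe) leg, the one nearer the robot, on its centre line; the leg runs through the staple. Shut, the tip is 5 mm inside the case; open, 21 mm clear of it. To unhook, slide the open lock back towards the staple (lock's +x, about 44 mm) until the staple stands in the gap between tip and case, 40 mm along x from the lock's origin, then lift straight up
- tape_roll: bystander: roll of masking tape, 104 mm across, 25 mm high, lying flat on the chest's lid; origin at the centre of its underside
- folding_rule: bystander: folded yellow rule, 118 mm long, 16 x 14 mm, lying on the chest's lid; origin at the centre of its underside
- pincers: bystander: pliers with teal grips, 186 mm long, 16 mm high, lying on the table in front of the chest's right end; origin at the centre of the underside
- last: bystander: green shoe last, 266 mm long, 120 mm high, standing to the left of the chest; origin at the centre of its underside
- glue_tin: bystander: round glue tin, 89 mm across, 76 mm high, on the table right of the chest; origin at the centre of its underside
- jar: bystander: white-lidded jar, 69 mm across, 73 mm high, on the table right of the chest; origin at the centre of its underside
Things that resemble listed ones, but are neither listed nor needed, are in the scene too. There is more than one size of the lock; the job needs the largest.

How it is judged:
By the outcome, as a careful person would: the job done as asked, in the order asked, and still so for the second after the job is handed in, while the arm keeps its last pose, push and grip.
It also fails if it takes over 48 s, if anything falls off the work surface, if the arm or the gripper's body presses on something with over 40 N, if the wrist force passes 120 N, or if a joint passes its speed limit or range.

## Working session

There is one attempt and no reset: what is moved stays moved. The work goes in short steps, Python scripts to look and compute and a tool call to move; the robot and the scene stay as the last step left them, time stands still between calls to the robot, and variables do not carry over. Pictures are saved under pics/ and viewed, at most 10 in all, crops included, and the job is handed in when it is done.

Besides the shell and the picture viewer there is one more tool, called after ">>>" by a JSON object that holds its "name" and its "arguments", one argument or row to a line. carry_out: Moves the arm, as the interface text tells. Its arguments: {"type":"object","properties":{"moves":{"type":"array","items":{"type":"array","items":{"type":"number"}}},"fingers":{"type":"number"},"force":{"type":"number"}},"required":["moves"]}

```bash
mkdir -p pics; ls; cat > h.py <<'E'
import numpy as np, cv2
from scipy.spatial.transform import Rotation as R
from bench import read_state, viewer, r
def shot(n):
    c=viewer.camera(n); np.savez('%s.npz'%n,**c); return c
def load(n): return dict(np.load('%s.npz'%n))
def world(c,u,v,z=None):
    d=np.array([(u-c['cx'])/c['fx'],(v-c['cy'])/c['fy'],1.])
    M=R.from_quat(c['orientation']).as_matrix(); o=np.array(c['xyz'])
    w=M@d
    if z is None: return o+w*c['range_z'][int(round(v)),int(round(u))]
    return o+w*(z-o[2])/w[2]
def proj(c,p):
    M=R.from_quat(c['orientation']).as_matrix(); q=M.T@(np.array(p)-c['xyz'])
    return [float(c['fx']*q[0]/q[2]+c['cx']),float(c['fy']*q[1]/q[2]+c['cy'])]
def save(im,n): cv2.imwrite('pics/'+n,im[:,:,::-1])
E
python3 - <<'E'
from h import *
for n in('top','scene'):
    c=shot(n); save(c['pixels'],n+'1.png'); print(c['xyz'],c['orientation'],c['fx'])
s=read_state(); print(s['ee_pos'],s['eef_rot'],s['time'],s['width'],r.finger_overhang)
E
```

```text
pics
[0.21822747 0.00170689 1.61911598] [ 0.70617302 -0.70023236  0.07159656 -0.07660442] 493.821002695012
[-0.03450814  0.67328368  0.89638891] [-0.32428945  0.85386032 -0.38403053  0.13520158] 368.7116068408848
[ 0.16530549 -0.60240361  0.23582407] [ 9.91046975e-01  1.33512077e-01 -9.99627086e-05 -6.38658220e-04] 0.1 0.08702607790754145 0.014
```

View pics/top1.png

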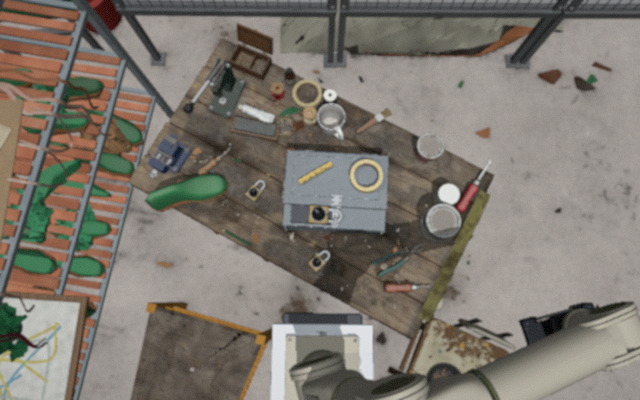

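View pics/scene1.png

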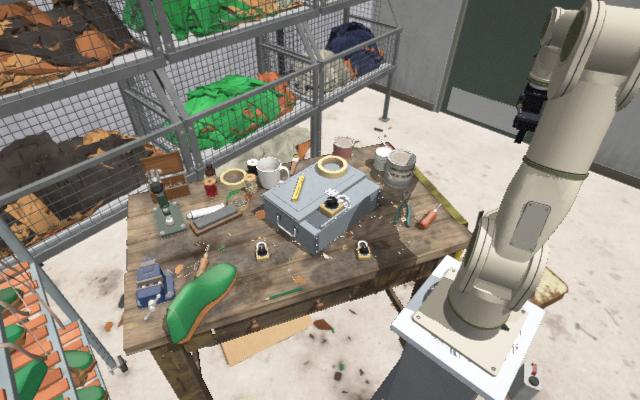

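The top view shows the chest at about (335,190), with the lock on its ledge at (318,213) and the staple and shackle at about (337,213). I'll enlarge both views.

```bash
python3 - <<'E'
from h import *
c=load('top'); a=cv2.resize(c['pixels'][185:245,275:395],None,fx=6,fy=6,interpolation=cv2.INTER_CUBIC)
c2=load('scene'); b=cv2.resize(c2['pixels'][180:225,300:370],None,fx=5,fy=5,interpolation=cv2.INTER_CUBIC)
im=np.zeros((590,720,3),np.uint8); im[:360]=a; im[362:362+225,:350]=b
save(im,'crop1.png')
for u,v in [(318,213),(305,225),(350,165),(295,213),(340,225),(360,215),(375,195)]: print(u,v,world(c,u,v).round(4))
E
```

```text
318 213 [0.4783 0.0163 0.1498]
305 225 [0.4482 0.0566 0.105 ]
350 165 [ 0.639  -0.0829  0.115 ]
295 213 [0.4864 0.0885 0.101 ]
340 225 [ 0.4497 -0.0519  0.101 ]
360 215 [ 0.4824 -0.1145  0.0966]
375 195 [ 0.5431 -0.1605  0.1133]
```

View pics/crop1.png

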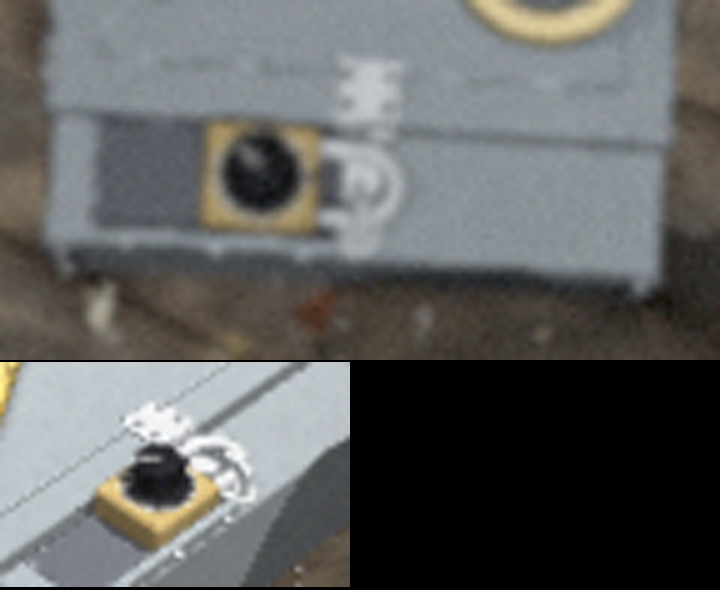

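```bash
cat > rect.py <<'E'
from h import *
def rect(c,center,yaw,z,half=.036,n=280):
    # image with lock x to the right, lock y up
    g=np.linspace(-half,half,n,dtype=np.float64); X,Y=np.meshgrid(g,-g)
    P=np.stack([center[0]+np.cos(yaw)*X-np.sin(yaw)*Y,center[1]+np.sin(yaw)*X+np.cos(yaw)*Y,np.full_like(X,z)],-1)
    M=R.from_quat(c['orientation']).as_matrix(); q=(P-c['xyz'])@M
    u=c['fx']*q[...,0]/q[...,2]+c['cx']; v=c['fy']*q[...,1]/q[...,2]+c['cy']
    return cv2.remap(c['pixels'],u.astype(np.float32),v.astype(np.float32),cv2.INTER_CUBIC)
E
python3 - <<'E'
from rect import *
c=load('top')
V,U=np.mgrid[0:400,0:640]; D=np.stack([(U-c['cx'])/c['fx'],(V-c['cy'])/c['fy'],np.ones(U.shape)],-1)*c['range_z'][...,None]
M=R.from_quat(c['orientation']).as_matrix(); P=D@M.T+c['xyz']
m=(P[...,2]>.09)&(P[...,2]<.16)&(U>275)&(U<395)&(V>140)&(V<240)
m=cv2.morphologyEx(m.astype(np.uint8),cv2.MORPH_OPEN,np.ones((5,5)))>0
rc=cv2.minAreaRect(P[m][:,:2].astype(np.float32)*1000); print('rect',rc)
Mk=lambda x,y:(275+(x+.5)/6-.5,185+(y+.5)/6-.5)
for p in [(50,110),(665,148)]: print('lid',world(c,*Mk(*p),z=.114))
for p in [(205,122),(318,128),(316,235),(203,225)]: print('case',world(c,*Mk(*p),z=.124))
ctr=np.mean([world(c,*Mk(*p),z=.124) for p in [(205,122),(318,128),(316,235),(203,225)]],0); print('ctr',ctr,'knob top',world(c,*Mk(260,170),z=.148))
d=world(c,*Mk(665,148),z=.114)-world(c,*Mk(50,110),z=.114); yaw=np.arctan2(d[1],d[0]); print('lock yaw',yaw)
s=load('scene'); k=ctr
im=np.hstack([np.vstack([rect(q,k,yaw,z) for z in(.129,.148)]) for q in(c,s)]); 
cv2.circle(im,(0,0),1,(0,0,0)); save(im,'rect1.png'); np.save('k.npy',[k[0],k[1],yaw])
print(P[(P[...,2]>.14)&(P[...,2]<.156)&(abs(U-318)<8)&(abs(V-213)<8)].mean(0))
E
```

```text
rect ((565.0369873046875, -38.628936767578125), (326.5789489746094, 247.70330810546875), 87.27141571044922)
lid [0.51559262 0.12596273 0.114     ]
lid [ 0.49810956 -0.19199456  0.114     ]
case [0.50795826 0.04527719 0.124     ]
case [ 0.5052783  -0.01281589  0.124     ]
case [ 0.44974288 -0.01210128  0.124     ]
case [0.45442827 0.04557844 0.124     ]
ctr [0.47935193 0.01648462 0.124     ] knob top [0.47889116 0.01652536 0.148     ]
lock yaw -1.6257265637819136
[0.48094272 0.01495488 0.14813897]
```

View pics/rect1.png

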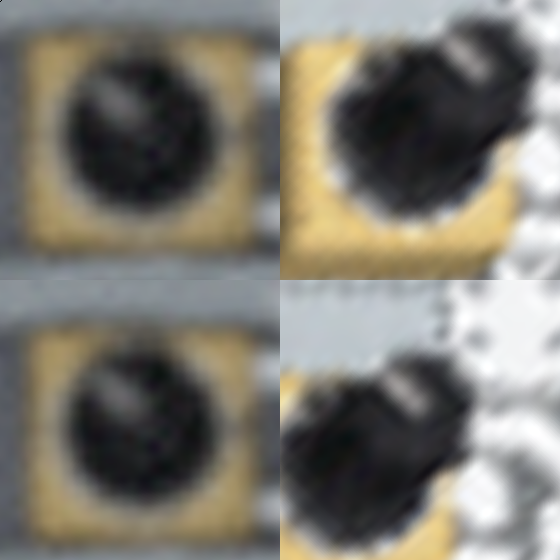

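The rectified scene view shows the white line on the plate at about (382,65), with the dial centre at about (421,133). That puts the line at roughly 120°, four clicks (2.094 rad) from the mark. I'll move over the lock now.

>>> {"name": "carry_out", "arguments": {
  "moves": [
    [0.58,-0.64,0,0,0,0],
    [0.58,-0.64,0,0,0,0],
    [0.58,-0.64,0,0,0,0],
    [0.58,-0.64,0,0,0,0],
    [0.58,-0.64,0,0,0,0],
    [0.58,-0.64,0,0,0,0],
    [0.58,-0.64,0,0,0,0],
    [0.58,-0.64,0,0,0,0],
    [0.58,-0.64,0,0,0,0],
    [0.58,-0.64,0,0,0,0],
    [0.58,-0.64,0,0,0,0],
    [0.58,-0.64,0,0,0,0],
    [0.58,-0.64,0,0,0,0],
    [0.58,-0.64,0,0,0,0],
    [0.58,-0.64,0,0,0,0],
    [0.58,-0.64,0,0,0,0],
    [0.58,-0.64,0,0,0,0],
    [0.58,-0.64,0,0,0,0],
    [0.58,-0.64,0,0,0,0],
    [0.58,-0.64,0,0,0,0]
  ],
  "fingers": 60
}}

```text
time: 2.6
ee_pos: [0.4776, 0.0147, 0.2364]
eef_rot: [0.991, 0.133, -0.0, 0.0]
ft_force: [0.0, 0.6, -0.1]
width: 0.0599
grip_force: 0.0
```

>>> {"name": "carry_out", "arguments": {
  "moves": [
    [0,0,0,0,0,-1],
    [0,0,0,0,0,-1],
    [0,0,0,0,0,-1],
    [0,0,0,0,0,-1],
    [0,0,0,0,0,-1],
    [0,0,0,0,0,-1],
    [0,0,0,0,0,-1],
    [0,0,0,0,0,-1],
    [0,0,0,0,0,-1],
    [0,0,0,0,0,-1],
    [0,0,0,0,0,-1],
    [0,0,0,0,0,-1],
    [0,0,0,0,0,-1],
    [0,0,0,0,0,-1],
    [0,0,0,0,0,-1],
    [0,0,0,0,0,-1],
    [0,0,0,0,0,-1],
    [0,0,0,0,0,0]
  ]
}}

```text
time: 4.85
ee_pos: [0.4772, 0.0138, 0.2363]
eef_rot: [0.248, 0.969, -0.0, -0.0]
ft_force: [-0.2, -0.3, 0.0]
width: 0.0601
grip_force: 0.0
```

```bash
cat > go.py <<'E'
from h import *
import sys
t=np.array([float(x) for x in sys.argv[1:4]]); s=read_state(); Q=R.from_quat(s['eef_rot'])
print('t',s['time'],'pos',s['ee_pos'].round(4) if hasattr(s['ee_pos'],'round') else s['ee_pos'],'j',np.round(s['joint_positions'],2))
ax=Q.as_matrix(); print('x-ang %.4f tilt %s'%(np.arctan2(ax[1,0],ax[0,0]),ax[:,2].round(4)))
print('units of 40mm:',((t-s['ee_pos'])@ax/.04).round(3),'F',np.round(s['ft_force'],2),'T',np.round(s['torque'],2),'w',s['width'],s['grip_force'])
E
python3 go.py .4795 .016 .145
```

```text
t 4.85 pos [0.4772 0.0138 0.2363] j [ 0.72  0.06 -0.86  1.8   0.05  1.3   0.92]
x-ang 2.6406 tilt [-4.e-04 -1.e-04 -1.e+00]
units of 40mm: [-0.024  0.078  2.283] F [-0.23 -0.32  0.  ] T [ 0.07 -0.08  0.02] w 0.06012154191176162 0.0
```

>>> {"name": "carry_out", "arguments": {
  "moves": [
    [-0.02,0.08,0,0,0,0],
    [0,0,0.6,0,0,0],
    [0,0,0.6,0,0,0],
    [0,0,0.6,0,0,0],
    [0,0,0.3,0,0,0],
    [0,0,0.18,0,0,0],
    [0,0,0,0,0,0]
  ]
}}

```text
time: 5.72
ee_pos: [0.4797, 0.0163, 0.1454]
eef_rot: [0.248, 0.969, 0.0, -0.0]
ft_force: [0.1, -0.4, -0.5]
width: 0.0601
grip_force: 0.0
```

>>> {"name": "carry_out", "arguments": {
  "moves": [
    [0,0,0,0,0,0],
    [0,0,0,0,0,0],
    [0,0,0,0,0,0],
    [0,0,0,0,0,0],
    [0,0,0,0,0,0],
    [0,0,0,0,0,0]
  ],
  "fingers": 0,
  "force": 10
}}

```text
time: 6.48
ee_pos: [0.4798, 0.0163, 0.1455]
eef_rot: [0.247, 0.969, 0.0, 0.0]
ft_force: [0.9, 0.1, 1.3]
width: 0.0297
grip_force: 10.0
```

```bash
python3 go.py .4795 .016 .145
```

```text
t 6.475 pos [0.4798 0.0163 0.1455] j [ 0.67  0.17 -0.86  1.91  0.15  1.12  0.83]
x-ang 2.6416 tilt [ 5.e-04 -0.e+00 -1.e+00]
units of 40mm: [ 0.002 -0.011  0.013] F [0.93 0.14 1.33] T [ 0.22 -0.21  0.05] w 0.029710939212997445 10.000093281269073
```

>>> {"name": "carry_out", "arguments": {
  "moves": [
    [0,0,0,0,0,0],
    [0,0,0,0,0,0],
    [0,0,0,0,0,0.75],
    [0,0,0,0,0,0.75],
    [0,0,0,0,0,0.75],
    [0,0,0,0,0,0.75],
    [0,0,0,0,0,0.75],
    [0,0,0,0,0,0.75],
    [0,0,0,0,0,0.75],
    [0,0,0,0,0,0.75],
    [0,0,0,0,0,0.75],
    [0,0,0,0,0,0.75],
    [0,0,0,0,0,0]
  ],
  "force": 30
}}

```text
time: 8.1
ee_pos: [0.4815, 0.017, 0.146]
eef_rot: [0.699, 0.715, 0.002, 0.001]
ft_force: [7.8, 3.3, -1.0]
width: 0.0292
grip_force: 30.0
```

```bash
python3 go.py .4795 .016 .145
```

```text
t 8.1 pos [0.4815 0.017  0.146 ] j [ 0.58  0.16 -0.75  1.91  0.12  1.11 -0.2 ]
x-ang 1.5932 tilt [ 0.0046  0.0012 -1.    ]
units of 40mm: [-0.024 -0.051  0.025] F [ 7.81  3.35 -0.99] T [ 0.82 -2.13 -0.01] w 0.029220668320488283 30.008943378925323
```

>>> {"name": "carry_out", "arguments": {
  "moves": [
    [0,0,0,0,0,0.75],
    [0,0,0,0,0,0.75],
    [0,0,0,0,0,0.75],
    [0,0,0,0,0,0.75],
    [0,0,0,0,0,0.75],
    [0,0,0,0,0,0.75],
    [0,0,0,0,0,0.75],
    [0,0,0,0,0,0.75],
    [0,0,0,0,0,0.75],
    [0,0,0,0,0,0.75],
    [0,0,0,0,0,0],
    [0,0,0,0,0,0]
  ]
}}

```text
time: 9.6
ee_pos: [0.4833, 0.0155, 0.147]
eef_rot: [0.963, 0.27, 0.004, 0.001]
ft_force: [13.1, -2.5, 0.5]
width: 0.0293
grip_force: 30.0
```

```bash
python3 go.py .4795 .020 .145
```

```text
t 9.6 pos [0.4833 0.0155 0.147 ] j [ 0.49  0.14 -0.66  1.92  0.1   1.11 -1.23]
x-ang 0.5463 tilt [ 8.5e-03 -5.0e-04 -1.0e+00]
units of 40mm: [-0.022 -0.146  0.048] F [13.07 -2.54  0.48] T [-0.61 -3.33  0.08] w 0.029258067490961985 30.02001643180847
```

>>> {"name": "carry_out", "arguments": {
  "moves": [
    [0,0,0,0,0,0],
    [0,0,0,0,0,0],
    [0,0,0,0,0,0],
    [0,0,-0.8,0,0,0],
    [0,0,-1,0,0,0],
    [0,0,-1,0,0,0],
    [0.2,0.8,-1,0,0,0],
    [0.6,0.9,0,0,0,0],
    [0.6,0.9,0,0,0,0]
  ],
  "fingers": 60
}}

```text
time: 10.72
ee_pos: [0.5826, -0.0443, 0.2977]
eef_rot: [0.963, 0.27, 0.0, 0.0]
ft_force: [0.8, 0.4, 0.2]
width: 0.0601
grip_force: 0.0
```

```bash
python3 - <<'E'
from rect import *
c=shot('top'); s=shot('scene'); k=np.load('k.npy'); yaw=-1.622
im=np.hstack([np.vstack([rect(q,[.481,.0155],yaw,z) for z in(.129,.148)]) for q in(c,s)]); save(im,'rect2.png')
E
python3 go.py .481 .0155 .145
```

```text
t 10.825 pos [ 0.5834 -0.0463  0.2951] j [ 0.5   0.28 -0.61  1.45  0.16  1.47 -1.14]
x-ang 0.5436 tilt [-2.6e-03  9.0e-04 -1.0e+00]
units of 40mm: [-1.386 -2.638  3.761] F [-0.24  0.17 -0.69] T [-0.07  0.03 -0.01] w 0.05998952107774715 0.0
```

View pics/rect2.png

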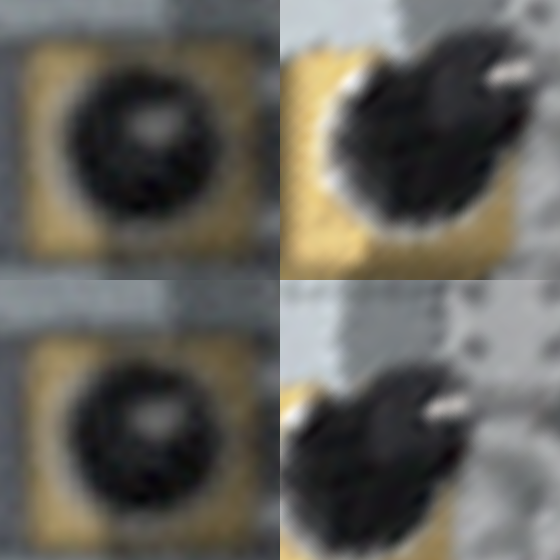

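The picture shows the white line at about (430,412)–(465,402), pointing roughly 15° above the index direction, so it could be at 0 or one click short. A gentle pull will settle which. The tool drift during turning puts the dial axis near (0.482, 0.0155), so I'll regrip there.

>>> {"name": "carry_out", "arguments": {
  "moves": [
    [-0.58,-0.9,0,0,0,0],
    [-0.6,-0.9,0,0,0,0],
    [-0.2,-0.82,0,0,0,0],
    [0,0,0.9,0,0,0],
    [0,0,1,0,0,0],
    [0,0,1,0,0,0],
    [0,0,0,0,0,0]
  ]
}}

```text
time: 11.7
ee_pos: [0.4776, 0.0174, 0.1792]
eef_rot: [0.963, 0.27, -0.003, -0.001]
ft_force: [-0.4, -0.4, 0.6]
width: 0.0596
grip_force: 0.0
```

```bash
python3 go.py .482 .0155 .145
```

```text
t 11.7 pos [0.4776 0.0174 0.1792] j [ 0.52  0.1  -0.68  1.88  0.07  1.19 -1.21]
x-ang 0.5476 tilt [-5.4e-03  2.0e-04 -1.0e+00]
units of 40mm: [0.072 0.1   0.854] F [-0.42 -0.43  0.63] T [-0.   -0.04 -0.02] w 0.059636214399437545 0.0
```

>>> {"name": "carry_out", "arguments": {
  "moves": [
    [0.07,0.1,0,0,0,0],
    [0,0,0.5,0,0,0],
    [0,0,0.35,0,0,0],
    [0,0,0,0,0,0],
    [0,0,0,0,0,0]
  ]
}}

```text
time: 12.32
ee_pos: [0.4849, 0.0154, 0.1482]
eef_rot: [0.963, 0.27, 0.001, 0.0]
ft_force: [-0.2, -0.3, 0.4]
width: 0.0596
grip_force: 0.0
```

```bash
python3 go.py .482 .0155 .145
```

```text
t 12.325 pos [0.4849 0.0154 0.1482] j [ 0.51  0.15 -0.67  1.9   0.11  1.12 -1.23]
x-ang 0.5472 tilt [ 1.1e-03 -1.0e-04 -1.0e+00]
units of 40mm: [-0.061 -0.039  0.08 ] F [-0.15 -0.28  0.41] T [-0.03  0.02  0.02] w 0.05964466412651873 0.0
```

Now a small correction, then close.

>>> {"name": "carry_out", "arguments": {
  "moves": [
    [-0.06,-0.04,0.08,0,0,0],
    [0,0,0,0,0,0],
    [0,0,0,0,0,0]
  ]
}}

```text
time: 12.7
ee_pos: [0.4815, 0.0155, 0.1443]
eef_rot: [0.963, 0.27, 0.0, 0.0]
ft_force: [0.7, -0.2, 0.1]
width: 0.0603
grip_force: 0.0
```

>>> {"name": "carry_out", "arguments": {
  "moves": [
    [0,0,0,0,0,0],
    [0,0,0,0,0,0],
    [0,0,0,0,0,0],
    [0,0,0,0,0,0],
    [0,0,0,0,0,0]
  ],
  "fingers": 0,
  "force": 30
}}

```text
time: 13.32
ee_pos: [0.482, 0.0149, 0.1443]
eef_rot: [0.963, 0.27, 0.0, 0.0]
ft_force: [1.6, -3.0, -0.4]
width: 0.0292
grip_force: 30.0
```

```bash
python3 go.py .483 .0355 .146
```

```text
t 13.325 pos [0.482  0.0149 0.1443] j [ 0.51  0.15 -0.67  1.91  0.11  1.11 -1.23]
x-ang 0.5466 tilt [ 1.2e-03 -6.0e-04 -1.0e+00]
units of 40mm: [ 0.289 -0.426 -0.042] F [ 1.62 -3.05 -0.39] T [-0.64 -0.77  0.01] w 0.029220979693179452 29.997201561927795
```

>>> {"name": "carry_out", "arguments": {
  "moves": [
    [0.06,-0.09,0,0,0,0],
    [0.06,-0.09,0,0,0,0],
    [0.06,-0.09,0,0,0,0],
    [0,0,0,0,0,0]
  ]
}}

```text
time: 13.82
ee_pos: [0.4826, 0.0257, 0.1443]
eef_rot: [0.963, 0.269, 0.0, 0.002]
ft_force: [3.5, -11.0, 0.4]
width: 0.0293
grip_force: 30.0
```

```bash
python3 go.py .483 .0405 .146
```

```text
t 13.825 pos [0.4826 0.0257 0.1443] j [ 0.49  0.15 -0.68  1.91  0.11  1.11 -1.26]
x-ang 0.5450 tilt [ 0.0011 -0.0035 -1.    ]
units of 40mm: [ 0.199 -0.311 -0.043] F [  3.49 -11.01   0.44] T [-2.54 -0.79  0.01] w 0.029263085743892296 30.003187358379364
```

>>> {"name": "carry_out", "arguments": {
  "moves": [
    [0.06,-0.09,0,0,0,0],
    [0,0,0,0,0,0]
  ]
}}

```text
time: 14.08
ee_pos: [0.4827, 0.0267, 0.1444]
eef_rot: [0.963, 0.268, -0.001, 0.004]
ft_force: [3.0, -22.2, 3.7]
width: 0.0288
grip_force: 30.0
```

```bash
python3 go.py .483 .0405 .146
```

```text
t 14.075 pos [0.4827 0.0267 0.1444] j [ 0.49  0.16 -0.68  1.91  0.12  1.11 -1.27]
x-ang 0.5422 tilt [ 5.0e-04 -7.5e-03 -1.0e+00]
units of 40mm: [ 0.184 -0.291 -0.043] F [  3.   -22.2    3.69] T [-5.13 -0.45  0.04] w 0.028800237906651874 30.014420449733734
```

It stopped after 2 mm of give, so it's still locked and the line was one click short. I'll back off to slack and turn one more click.

>>> {"name": "carry_out", "arguments": {
  "moves": [
    [-0.09,0.14,0,0,0,0],
    [-0.07,0.1,0,0,0,0],
    [0,0,0,0,0,0],
    [0,0,0,0,0,0.75],
    [0,0,0,0,0,0.75],
    [0,0,0,0,0,0.75],
    [0,0,0,0,0,0.75],
    [0,0,0,0,0,0.75],
    [0,0,0,0,0,0],
    [0,0,0,0,0,0]
  ]
}}

```text
time: 15.32
ee_pos: [0.4822, 0.022, 0.1444]
eef_rot: [1.0, 0.013, 0.001, -0.0]
ft_force: [5.0, 1.9, -0.2]
width: 0.0291
grip_force: 30.0
```

```bash
python3 go.py .483 .0405 .145
```

```text
t 15.325 pos [0.4822 0.022  0.1444] j [ 0.46  0.15 -0.64  1.92  0.1   1.11 -1.76]
x-ang 0.0254 tilt [ 1.3e-03  5.0e-04 -1.0e+00]
units of 40mm: [ 0.031 -0.462 -0.015] F [ 5.    1.94 -0.18] T [ 0.47 -1.12  0.01] w 0.02905488700865978 29.996910095214844
```

>>> {"name": "carry_out", "arguments": {
  "moves": [
    [0.0,-0.1,0,0,0,0],
    [0.0,-0.1,0,0,0,0],
    [0.01,-0.1,0,0,0,0],
    [0,0,0,0,0,0]
  ]
}}

```text
time: 15.82
ee_pos: [0.4827, 0.03, 0.1447]
eef_rot: [1.0, 0.011, 0.001, 0.002]
ft_force: [5.5, -11.5, 4.1]
width: 0.0293
grip_force: 30.0
```

```bash
python3 go.py .4837 .0515 .145
```

```text
t 15.825 pos [0.4827 0.03   0.1447] j [ 0.44  0.15 -0.64  1.91  0.1   1.11 -1.79]
x-ang 0.0222 tilt [ 0.0017 -0.0045 -1.    ]
units of 40mm: [ 0.036 -0.538 -0.01 ] F [  5.53 -11.55   4.07] T [-2.84 -1.13  0.21] w 0.02931111329777812 30.04913628101349
```

>>> {"name": "carry_out", "arguments": {
  "moves": [
    [0.01,-0.1,0,0,0,0],
    [0.01,-0.1,0,0,0,0],
    [0,0,0,0,0,0]
  ]
}}

```text
time: 16.2
ee_pos: [0.4832, 0.0386, 0.1446]
eef_rot: [1.0, 0.011, 0.001, 0.002]
ft_force: [4.1, -9.2, 3.0]
width: 0.0291
grip_force: 30.0
```

```bash
python3 go.py .4837 .0515 .145
```

```text
t 16.2 pos [0.4832 0.0386 0.1446] j [ 0.43  0.15 -0.65  1.91  0.11  1.11 -1.81]
x-ang 0.0228 tilt [ 0.0015 -0.0039 -1.    ]
units of 40mm: [ 0.019 -0.322 -0.011] F [ 4.09 -9.17  3.04] T [-2.35 -1.1   0.12] w 0.02908540138303673 30.037117302417755
```

The shackle is drawing out. I'll continue to the end stop.

>>> {"name": "carry_out", "arguments": {
  "moves": [
    [0.005,-0.1,0,0,0,0],
    [0.005,-0.1,0,0,0,0],
    [0,-0.1,0,0,0,0],
    [0,0,0,0,0,0]
  ]
}}

```text
time: 16.7
ee_pos: [0.4837, 0.0495, 0.1447]
eef_rot: [1.0, 0.011, 0.001, 0.003]
ft_force: [6.7, -13.3, 3.1]
width: 0.029
grip_force: 30.0
```

```bash
python3 go.py .4837 .0515 .145
```

```text
t 16.7 pos [0.4837 0.0495 0.1447] j [ 0.42  0.16 -0.66  1.91  0.11  1.11 -1.83]
x-ang 0.0220 tilt [ 0.002  -0.0052 -1.    ]
units of 40mm: [ 0.002 -0.049 -0.009] F [  6.65 -13.3    3.08] T [-3.3  -1.36  0.16] w 0.02901458815974827 30.04330426454544
```

>>> {"name": "carry_out", "arguments": {
  "moves": [
    [0,-0.1,0,0,0,0],
    [0,-0.05,0,0,0,0],
    [0,0,0,0,0,0]
  ]
}}

```text
time: 17.08
ee_pos: [0.4837, 0.0504, 0.1446]
eef_rot: [1.0, 0.009, 0.001, 0.006]
ft_force: [5.9, -30.6, 6.2]
width: 0.0291
grip_force: 30.1
```

```bash
python3 go.py .4813 .0095 .145
```

```text
t 17.075 pos [0.4837 0.0504 0.1446] j [ 0.41  0.16 -0.66  1.9   0.12  1.12 -1.85]
x-ang 0.0179 tilt [ 0.0015 -0.0113 -0.9999]
units of 40mm: [-7.900e-02  1.021e+00  1.000e-03] F [  5.86 -30.61   6.17] T [-7.29 -1.28  0.18] w 0.029050970533970853 30.057668834924698
```

Hard stop at y≈0.0505, so the shackle is fully open. Now I'll slide back towards the staple.

>>> {"name": "carry_out", "arguments": {
  "moves": [
    [-0.005,0.15,0,0,0,0],
    [-0.01,0.25,0,0,0,0],
    [-0.01,0.25,0,0,0,0],
    [-0.015,0.25,0,0,0,0],
    [-0.015,0.2,0,0,0,0],
    [-0.01,0.15,0,0,0,0],
    [0,0,0,0,0,0],
    [0,0,0,0,0,0]
  ]
}}

```text
time: 18.08
ee_pos: [0.4822, 0.0102, 0.1448]
eef_rot: [1.0, 0.013, 0.001, -0.0]
ft_force: [7.0, 2.2, 0.6]
width: 0.0289
grip_force: 30.0
```

```bash
python3 - <<'E'
from rect import *
c=shot('top'); s=shot('scene')
a=rect(c,[.465,-.03],-1.622,.112,half=.05,n=380); b=rect(s,[.465,-.03],-1.622,.112,half=.05,n=380)
save(np.hstack([a,b]),'rect3.png')
E
python3 go.py .4815 .0065 .145
```

```text
t 18.175 pos [0.4821 0.0102 0.1447] j [ 0.48  0.14 -0.63  1.92  0.09  1.11 -1.73]
x-ang 0.0256 tilt [ 2.7e-03  8.0e-04 -1.0e+00]
units of 40mm: [-0.018  0.093 -0.007] F [6.16 2.47 0.52] T [ 0.67 -1.66  0.07] w 0.029383091998178228 29.997195303440094
```

View pics/rect3.png

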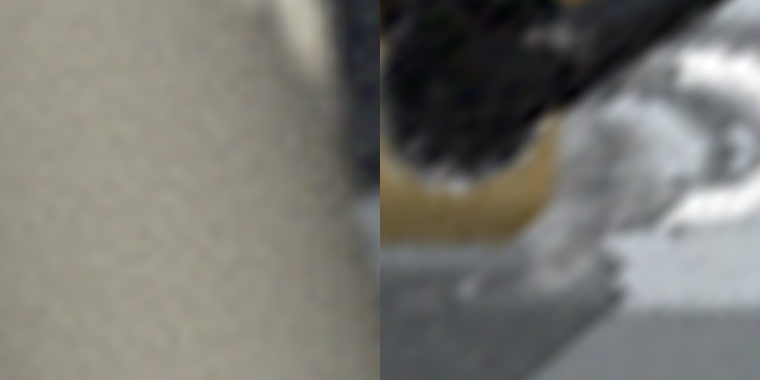

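The scene rectification (right half) shows the case edge at about column 550 and the shackle's bright toe leg from about (670,225). The toe tip is blurred against the staple, so I'll find the staple by light contact with the case.

>>> {"name": "carry_out", "arguments": {
  "moves": [
    [-0.01,0.1,0,0,0,0],
    [-0.01,0.1,0,0,0,0],
    [0,0,0,0,0,0]
  ]
}}

```text
time: 18.55
ee_pos: [0.4817, 0.0025, 0.1448]
eef_rot: [1.0, 0.013, 0.002, -0.001]
ft_force: [7.6, 4.4, -0.5]
width: 0.0292
grip_force: 30.0
```

>>> {"name": "carry_out", "arguments": {
  "moves": [
    [-0.01,0.1,0,0,0,0],
    [0,0,0,0,0,0]
  ]
}}

```text
time: 18.8
ee_pos: [0.4814, -0.0016, 0.1448]
eef_rot: [1.0, 0.013, 0.002, -0.001]
ft_force: [7.8, 4.0, 0.4]
width: 0.0292
grip_force: 30.0
```

>>> {"name": "carry_out", "arguments": {
  "moves": [
    [-0.005,0.1,0,0,0,0],
    [0,0,0,0,0,0]
  ]
}}

```text
time: 19.05
ee_pos: [0.4812, -0.0051, 0.1448]
eef_rot: [1.0, 0.013, 0.001, -0.001]
ft_force: [7.4, 5.0, 0.1]
width: 0.0293
grip_force: 30.0
```

>>> {"name": "carry_out", "arguments": {
  "moves": [
    [-0.01,0.1,0,0,0,0],
    [0,0,0,0,0,0]
  ]
}}

```text
time: 19.3
ee_pos: [0.4812, -0.0058, 0.1452]
eef_rot: [1.0, 0.014, 0.002, -0.003]
ft_force: [7.3, 16.5, 2.7]
width: 0.0289
grip_force: 30.0
```

Contact with the staple is at y≈−0.0055, as expected with the staple 33 mm from the lock's origin. I'll back off 7 mm, then lift.

>>> {"name": "carry_out", "arguments": {
  "moves": [
    [0.02,-0.14,0,0,0,0],
    [0.02,-0.13,0,0,0,0],
    [0,0,0,0,0,0],
    [0,0,0,0,0,0]
  ],
  "force": 50
}}

```text
time: 19.8
ee_pos: [0.4813, -0.0001, 0.1443]
eef_rot: [1.0, 0.012, 0.0, 0.0]
ft_force: [4.2, -1.6, 1.6]
width: 0.0288
grip_force: 50.0
```

```bash
python3 go.py .4815 .0015 .145
```

```text
t 19.8 pos [ 4.813e-01 -1.000e-04  1.443e-01] j [ 0.49  0.14 -0.62  1.92  0.09  1.11 -1.71]
x-ang 0.0242 tilt [ 6.e-04 -4.e-04 -1.e+00]
units of 40mm: [ 0.007 -0.041 -0.018] F [ 4.19 -1.57  1.64] T [-0.47 -0.96  0.1 ] w 0.028825681051825727 49.99960720539093
```

Another 1.6 mm, then a slow lift of 12 mm to check.

>>> {"name": "carry_out", "arguments": {
  "moves": [
    [0.02,-0.04,0,0,0,0],
    [0,0,0,0,0,0],
    [0,0,-0.1,0,0,0],
    [0,0,-0.1,0,0,0],
    [0,0,-0.1,0,0,0],
    [0,0,0,0,0,0]
  ]
}}

```text
time: 20.55
ee_pos: [0.4813, 0.0019, 0.1562]
eef_rot: [1.0, 0.012, -0.001, -0.0]
ft_force: [0.4, -0.4, -4.6]
width: 0.0289
grip_force: 50.0
```

```bash
python3 go.py .482 .0015 .265
```

```text
t 20.55 pos [0.4813 0.0019 0.1562] j [ 0.49  0.13 -0.62  1.9   0.08  1.13 -1.71]
x-ang 0.0236 tilt [-0.001  0.    -1.   ]
units of 40mm: [ 0.015  0.009 -2.721] F [ 0.42 -0.36 -4.61] T [0.05 0.02 0.  ] w 0.02893200689207402 49.99669790267944
```

It's free, carrying only its own weight. I'll lift it to 12 cm above the ledge.

>>> {"name": "carry_out", "arguments": {
  "moves": [
    [0,0,-0.15,0,0,0],
    [0,0,-0.25,0,0,0],
    [0,0,-0.35,0,0,0],
    [0,0,-0.4,0,0,0],
    [0,0,-0.4,0,0,0],
    [0,0,-0.4,0,0,0],
    [0,0,-0.35,0,0,0],
    [0,0,-0.25,0,0,0],
    [0,0,-0.14,0,0,0],
    [0,0,0,0,0,0],
    [0,0,0,0,0,0],
    [0,0,0,0,0,0]
  ]
}}

```text
time: 22.05
ee_pos: [0.4816, 0.0016, 0.2633]
eef_rot: [1.0, 0.012, -0.0, -0.0]
ft_force: [1.1, 0.1, -4.9]
width: 0.0287
grip_force: 50.0
```

```bash
python3 - <<'E'
from rect import *
s=shot('scene'); u,v=map(int,proj(s,[.482,0,.23])); print(u,v)
save(cv2.resize(s['pixels'][v-50:v+70,u-70:u+80],None,fx=4.5,fy=4.5,interpolation=cv2.INTER_CUBIC),'fin.png')
E
python3 go.py .482 .0015 .265
```

```text
336 175
t 22.1 pos [0.4816 0.0016 0.2634] j [ 0.51  0.04 -0.61  1.76  0.02  1.36 -1.66]
x-ang 0.0235 tilt [-6.e-04  0.e+00 -1.e+00]
units of 40mm: [ 0.01   0.004 -0.041] F [-0.14  0.07 -4.01] T [ 0.12 -0.   -0.02] w 0.028991775876620784 49.99672830104828
```

View pics/fin.png

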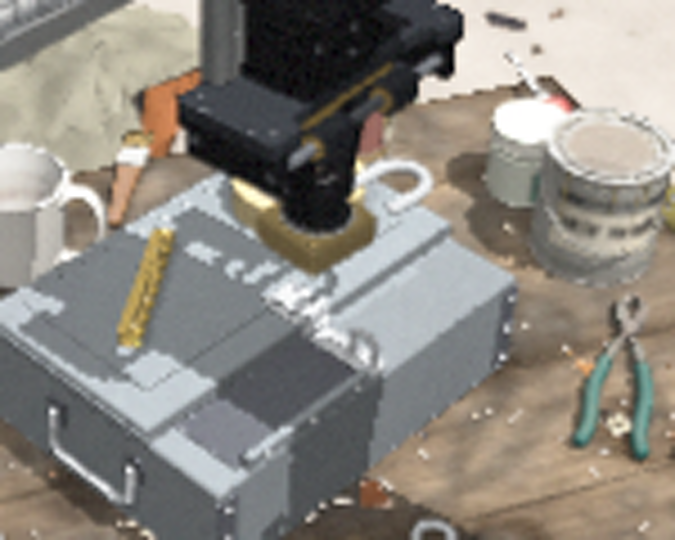

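The picture shows the lock at about (310,235), held level with the dial up. Its open shackle, at about (400,185), is clear of the staple at about (360,345), and the other items in view are where they were. Handing in.

```bash
python3 -c "
from h import *
print(r.close_job())"
```

```text
the job is handed in; nothing more can be done
None
```

The job is handed in at about 22 s: the dial took five clicks to release (a pull after four found it still locked), and the open lock, clear of the staple, is held level, dial up, about 12 cm above the ledge.

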